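Button jar out from behind the drawer-top rail

TASK

Fetch the glass jar with the yellow lid from the top of the pale blue drawers: lift it straight up until its bottom is clear of the white front rail, then draw it forward over the rail without bumping the rail. Set it down gently, upright, in the middle of the round cork mat on the ledge and let go, leaving the jar with the green lid where it stands.

Things in the scene. Friction and masses are not known exactly. Their poses are not given: they have to be found in the camera images.
- button_jar_center (a point): The glass jar with the yellow lid, holding coloured buttons: a closed upright round jar, 70 mm tall, body 52 mm in diameter (the lid, its top 16 mm, 54 mm), about 0.18 kg. The point is at its centre, 35 mm above its underside; z up along its axis. It stands on top of the drawers, about 75 to 90 mm behind the rail.
- thread_jar_center (a point): Glass jar of the same shape and size with a green lid, holding thread reels; it stays where it is. The point is its centre, 35 mm above its underside. The yellow-lidded jar, this jar and a lying red lint roller (about 130 mm deep, 70 mm wide, 40 mm high) are in a row behind the rail, in any order, centres about 115 mm apart.
- rail: White retaining rail: 8 mm round bar, 370 mm long, fixed on thin posts 6 mm behind the front edge of the top of the pale blue drawer stack (160 mm deep, 380 mm wide, top 112 mm above the ledge). Origin: mid-length, on top of the bar, 34 mm above the surface the jars stand on. x points away from the robot across that surface, y along the rail, z up.
- mat_top (a point): Round cork mat, 100 mm in diameter, 4 mm thick, fixed on the ledge in front of the stack, on the rail's -y side. The point is the centre of its upper face. In the +y half of the stack the upper drawer is pulled out about 85 mm towards the robot, with a thimble and a wooden button box in it, all lower than the surface the jars stand on.
There are look-alikes about, which are no part of the job. Leave any pink or purple look-alike of the part that bears button_jar_center alone.

How it is judged (in metres and radians):
On the way, in this order (a step that is already met when the one before it is completed fails the run):
1. the yellow-lidded jar is lifted until its bottom is above the top of the rail while it is still wholly behind the rail (its centre over 40 mm behind the bar) (z of button_jar_center in the frame of rail above 0.036 m and x of button_jar_center in the frame of rail above 0.04 m), for 0.1 s.
2. the jar passes forward over the rail (z of button_jar_center in the frame of rail above 0.035 m and x of button_jar_center in the frame of rail between -0.025 and 0.025 m and y of button_jar_center in the frame of rail between -0.2 and 0.2 m).
At the end, for the whole second after the job is handed in: The yellow-lidded jar stands upright (within about 6 degrees), at rest and released on the cork mat, its centre within 22 mm of the mat's centre; the green-lidded jar is within 20 mm of where it stood (horizontal distance between button_jar_center and mat_top below 0.022 m and z of button_jar_center in the frame of mat_top between 0.031 and 0.039 m and angle between button_jar_center's own z axis and vertical below 0.1 rad and linear speed of button_jar below 0.02 m/s and distance of thread_jar_center from where it was at the start of the episode below 0.02 m); the robot touches nothing.
It fails at once if the yellow-lidded jar is bumped against the rail (over 3 N) (contact force between button_jar and rail above 3 N).
It fails at once if the jar is dropped onto the mat (faster than 0.6 m/s over the mat near its surface) (horizontal distance between button_jar_center and mat_top below 0.06 m and z of button_jar_center in the frame of mat_top below 0.08 m and linear speed of button_jar above 0.6 m/s).
It fails at once if the green-lidded jar is pushed more than 20 mm or knocked over (distance of thread_jar_center from where it was at the start of the episode above 0.02 m or angle between thread_jar_center's own z axis and vertical above 0.35 rad).
It also fails if it takes over 38 s, if anything falls off the work surface, if the arm or the gripper's body presses on something with over 40 N, if the wrist force passes 120 N, or if a joint passes its speed limit or range.

ROBOT

A 6-joint arm with a two-finger parallel gripper is mounted at the origin on the work surface. World frame = base frame: x ahead of the robot, y to its left, z up, the work surface at z = 0. Lengths are in mm, angles in rad, forces in N, time in s.
With the tool pointing down it reaches from about 275 to 750 mm from the base axis. Payload 10.2 kg.
Tool frame: the origin (TCP) lies at the very end of the fingers, on their centre line; the grasp point (between the pads) lies 19 mm behind it; y points along the fingers, x is the direction in which the jaws open and shut, and the axes are right-handed (so a half turn about y gives the same grasp; the last joint's range is limited). The gripper opens to 85 mm and grips with 20 to 120 N. Pads are 22 mm wide; open, the fingers measure 114 mm over their backs; the gripper's body (76 mm by 85 mm) begins 54 mm behind the grasp point. The pads swing forward as they close: fully open they stand 13 mm farther back than shut.
Start: joints at [-1.566, 0.313, 1.498, -0, 1.331, -0.223], TCP at [118.55, -511.446, 231.294] pointing down, gripper open.
Joint ranges: [-2.94, 2.94], [-0.97, 2.17], [0.19, 2.56], [-1.23, 4.37], [0.02, 3.11], [-2.88, 2.88]. Speed limits (rad/s): [2.39, 2.39, 3.01, 3.14, 3.14, 3.14].

INTERFACE

Orientations are given as a unit quaternion [w, x, y, z].
In Python, from rig import telemetry, imaging, ctrl gives the robot as it stands.
- The arm moves only by the shell command python3 -m handwheel 'ROWS' [FORCE]. ROWS is JSON, a list of rows, each an object with "delta_pos": the shift along the tool's x, y, z in cm, a list of three; "twist": the turn, a rotation vector about the tool's x, y, z in rad, a list of three; "jaw": the opening, from 0 (shut) to 1 (fully open). A call has exactly 10 rows; each row is the pose to reach, as a shift and turn from the pose commanded when the call began, along the tool's axes at that moment; what a row does not reach only later rows make up. A row lasts 1/12 s, in which the tool goes at most 41.7 mm and 7.16 degrees, less where a joint would pass 70% of its speed; a pose out of reach is approached as far as the arm can. A call with a gripper value outside its range is refused whole. The fingers move at their own pace and stop on an object; FORCE is the grip in N (left out, the last holds). Time passes only in rows, so rows that repeat a pose let the fingers close, or fill a call up. It gives the time, the measured TCP pose, the force and the opening at its end, in the units of the state.
- telemetry.sense(): the state, without advancing time (a new reading comes with each control period).
- imaging.capture(name): name is "side" or "top" or "wrist"; returns a dict with "frame" (384x512x3 uint8, red, green, blue), "z_map" (384x512 float32, mm along the optical axis (not along the pixel's ray), 0 where there is no reading), "fx", "fy", "cx", "cy" (pixels), "D" ([k1, k2, p1, p2, k3] as OpenCV has them; the pictures are not rectified), "rvec" (rotation vector, rad) and "tvec" (3), from world to camera coordinates, as OpenCV has them. Camera axes: x right, y down, z forward; pixel columns grow to the right and rows downward; lengths in mm; the calibration is good to about 2 mm. A picture is of the moment at which its call begins.
- ctrl.finish_job(): hands the job in, once; it reports no verdict.
The state is a dict: "time_s": time; "joints": joint angles; "dq": joint speeds; "tau": joint torques, N m; "eef_pos": TCP position; "ee_rot": TCP orientation; "force": force on the tool from outside, world axes, zero at the start; "wrist_torque": the same for the moment, N m; "grip_width": opening from 0.0 (shut) to 1.0 (fully open).
Only numpy, scipy, OpenCV 4.12 (cv2) and the standard library are available. Lean on these libraries where they do the work, as an engineer would, in place of code of your own. Each camera call takes 0.05 s, during which the arm holds its last target.

## Working session

There is one attempt and no reset: what is moved stays moved. The work goes in short steps, Python scripts to look and compute and a shell command to move; the robot and the scene stay as the last step left them, time stands still between calls to the robot, and variables do not carry over. Pictures are saved under pics/ and viewed, and the job is handed in when it is done.

```bash
mkdir -p pics; ls; python3 - <<'E'
from rig import telemetry, imaging
import cv2,pickle
for n in ("side","top","wrist"):
    c=imaging.capture(n); pickle.dump(c,open(f"pics/{n}0.pkl","wb"))
    cv2.imwrite(f"pics/{n}0.png",c["frame"][:,:,::-1])
    print(n,c["fx"],c["cx"],c["cy"],c["D"],c["rvec"],c["tvec"])
print(telemetry.sense())
E
```

```text
pics
side 493.6225966599664 257.2771633190678 191.99931311655774 [0.06496049 0.         0.         0.         0.        ] [ 0.60861335 -2.68006219  1.16444792] [ 546.08791116  314.59558003 1031.01410764]
top 472.7239887910707 244.35700983253648 193.63704869695098 [-0.03827877  0.          0.          0.          0.        ] [ 2.17241688 -2.12360969  0.21067331] [ -70.51124978  617.01889176 1119.16718399]
wrist 329.4665034566841 254.1196352055811 199.3395937306551 [-0.03930583  0.          0.          0.          0.        ] [-2.26088262  1.79760464  0.28074595] [-525.29394733  -36.79687306  380.43574541]
{'time_s': 0.15, 'joints': array([-1.56641976e+00,  3.13335238e-01,  1.49820319e+00, -2.23851363e-05,
        1.33097890e+00, -2.23391212e-01]), 'dq': array([-2.99189360e-05, -1.70213872e-03, -2.79879761e-03, -2.36433692e-04,
       -2.51874256e-04, -5.42480724e-04]), 'tau': array([ 9.32366347e-04, -4.12363279e+01, -2.59799212e+01, -1.49423672e-04,
        3.19709470e-03,  7.45329345e-06]), 'eef_pos': array([ 118.53319219, -511.27171651,  230.88184351]), 'ee_rot': array([ 0.55383141, -0.55333093,  0.44015117, -0.43973014]), 'force': array([ 0.2353528 , -0.39688906, -0.99753181]), 'wrist_torque': array([-0.02976092,  0.02960804, -0.02871307]), 'grip_width': 0.9983435924452492}
```

View pics/side0.png

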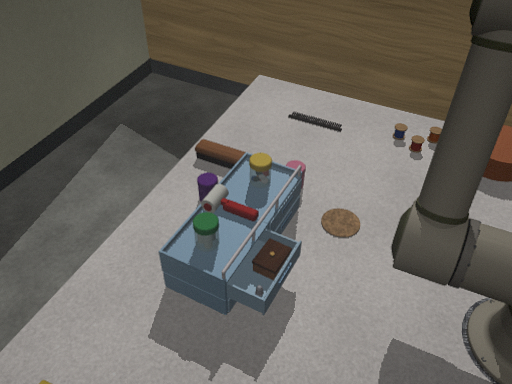

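View pics/top0.png

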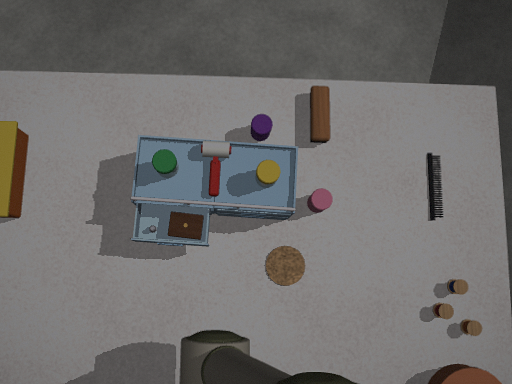

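View pics/wrist0.png

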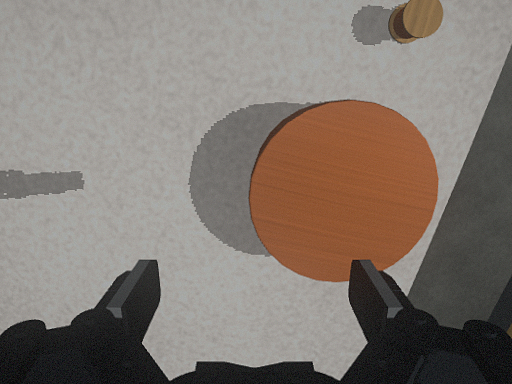

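The side view shows the yellow-lidded jar at (261,167), the green-lidded one at (206,227), the lint roller between them, the rail in front, and the mat at (341,222). In the top view the yellow lid is at (268,172). Things that could be taken for it: the pink jar (321,200), the purple jar (262,127), the green lid (164,161) and the yellow box (10,170). By colour and by its place on top of the drawers, I choose (268,172).

```bash
cat > h.py <<'E'
import numpy as np, cv2, pickle
def P(c):
    K=np.array([[c["fx"],0,c["cx"]],[0,c["fy"],c["cy"]],[0,0,1.]]);R=cv2.Rodrigues(np.array(c["rvec"],float))[0]
    return K,np.array(c["D"],float),R,np.array(c["tvec"],float).ravel()
def ray(c,uv):
    K,D,R,t=P(c); n=cv2.undistortPoints(np.array(uv,float).reshape(-1,1,2),K,D).reshape(-1,2)
    d=np.c_[n,np.ones(len(n))]; return -R.T@t, d@R, d
def plane(c,uv,z):
    o,d,_=ray(c,uv); return o+d*((z-o[2])/d[:,2])[:,None]
def depth(c,uv):
    o,d,_=ray(c,uv); u=np.round(np.array(uv).reshape(-1,2)).astype(int)
    return o+d*c["z_map"][u[:,1],u[:,0]][:,None]
def blob(c,lo,hi,box=None):
    h=cv2.cvtColor(c["frame"],cv2.COLOR_RGB2HSV); m=cv2.inRange(h,lo,hi)
    if box: k=np.zeros_like(m); x0,y0,x1,y1=box;k[y0:y1,x0:x1]=1;m=m*k
    n,l,s,ce=cv2.connectedComponentsWithStats(m); i=1+np.argmax(s[1:,4]); return l==i,ce[i],s[i]
def pts(c,m):
    v,u=np.nonzero(m); return depth(c,np.c_[u,v])
E
python3 - <<'E'
from h import *
np.set_printoptions(precision=1,suppress=True)
L=lambda n:pickle.load(open(f"pics/{n}0.pkl","rb"))
t,s=L("top"),L("side")
for n,c,b in(("top",t,(240,150,300,200)),("side",s,(240,140,290,190))):
    m,ce,st=blob(c,(20,120,90),(32,255,255),b); p=pts(c,m); z=np.percentile(p[:,2],90); q=p[abs(p[:,2]-np.median(p[:,2]))<4] if n=="top" else p[p[:,2]>z-4]
    print(n,"yellow",ce,st,np.median(p,0),"topface mid",(q.min(0)+q.max(0))/2,np.ptp(q,0))
for n,c,b in(("top",t,(140,140,190,180)),("side",s,(185,205,230,240))):
    m,ce,st=blob(c,(45,80,40),(85,255,255),b); p=pts(c,m); z=np.percentile(p[:,2],90);q=p[p[:,2]>z-4]
    print(n,"green",ce,st,"topface mid",(q.min(0)+q.max(0))/2,np.ptp(q,0))
for n,c,b in(("top",t,(255,235,315,295)),("side",s,(310,200,370,245))):
    m,ce,st=blob(c,(5,60,60),(20,255,255),b); p=pts(c,m); print(n,"mat",ce,st,"mid",(p.min(0)+p.max(0))/2,np.ptp(p,0),np.median(p,0),plane(c,ce,np.median(p[:,2])))
# surfaces
print("ledge",depth(t,[[350,250],[230,290],[400,150]])[:,2],"drawertop",depth(t,[[240,190],[285,190],[150,185],[245,165]]))
# rail top scan
for u in (150,180,200,230,260,285):
    uv=[[u,v] for v in range(196,216)]; p=depth(t,uv); print(u,p[:,2].round(0), p[np.argmax(p[:,2])])
v=t["frame"][120:260,120:340,::-1]; cv2.imwrite("pics/crop.png",cv2.resize(v,None,fx=3.5,fy=3.5,interpolation=cv2.INTER_CUBIC))
E
```

```text
top yellow [268. 171.] [257 160  23  23 418] [ 648.8 -104.3  182.8] topface mid [ 649.3 -104.3  182.8] [50.8 49.4  7.9]
side yellow [260.  159.9] [250 153  21  15 248] [ 647.  -100.3  182.4] topface mid [477.7 297.9 553. ] [391.5 851.4 745.4]
top green [164. 161.] [152 149  25  25 475] topface mid [558.7  64.7 694.3] [ 268.4  177.6 1025.9]
side green [205.2 223.1] [193 212  25  23 480] topface mid [486.6 412.3 552.3] [409.2 622.6 746.9]
top mat [285.  265.3] [ 266  246   39   40 1220] mid [ 445.6 -118.6  602.5] [  98.   189.  1209.6] [ 445.5 -164.1    5.3] [[ 445.6 -164.     5.3]]
side mat [340.4 222.4] [321 209  39  28 858] mid [388.1 254.3 461.3] [212.2 938.8 928.9] [ 443.9 -162.1    3. ] [[ 444.  -162.4    3. ]]
ledge [-0.5 -0.2 -0.1] drawertop [[ 616.7  -44.4  113. ]
 [ 618.8 -150.1  116.3]
 [ 622.8  166.5  115.2]
 [ 677.2  -54.9  113.1]]
150 [113. 109. 149. 148. 146. 113. 111. 112.  65.  62.  69.  59.  65.  64.
  64.  60.  60.  64.  62.  61.] [586.9 159.  148.7]
180 [113. 113. 114. 113. 145. 148. 148. 112. 111. 114.  60.  64.  66.  63.
  65.  62.  96.  98.  95. 101.] [581.9  91.3 147.8]
200 [115. 112. 111. 109. 112. 145. 144. 144. 145. 113. 111.  60.  63.  66.
  64.  63.  66.  66.  62.  97.] [583.5  46.4 144.7]
230 [115. 110. 113. 110. 116. 114. 111. 146. 146. 149. 144. 112. 110. 107.
 104. 103.  86.  69.  49.  28.] [575.4 -21.8 148.7]
260 [ 113.  113.  111.  113.  113.  116.  113.  110.  115.  147.  143.  147.
  144.  113.  111.  107. 1207.  105.   99.   92.] [ 424.5  -24.1 1207.2]
285 [113. 117. 113. 113. 113. 113. 112. 116. 113. 113. 114. 148. 143. 149.
 112. 112. 114. 105. 108.  98.] [ 569.3 -146.6  148.8]
```

View pics/crop.png

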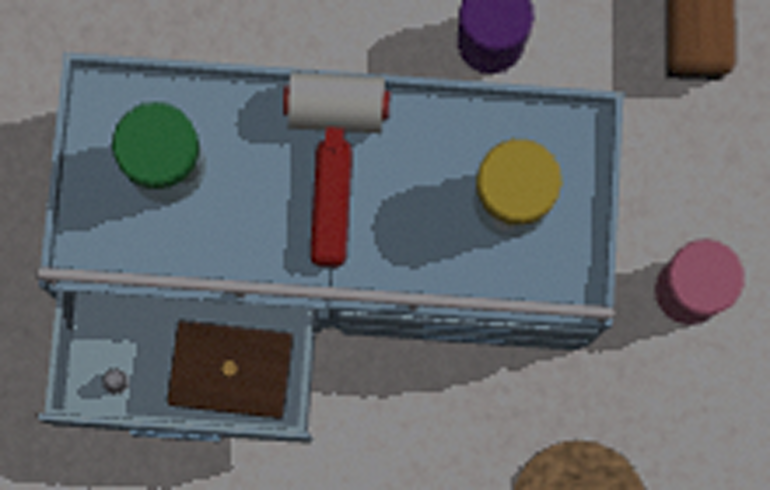

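```bash
python3 - <<'E'
from h import *
from scipy.spatial.transform import Rotation as Ro
from rig import telemetry
np.set_printoptions(precision=1,suppress=True)
L=lambda n:pickle.load(open(f"pics/{n}0.pkl","rb"))
t,s=L("top"),L("side")
for c,zs in ((t,"top"),(s,"side")):
    print(zs,"cam",ray(c,[[0,0]])[0])
print("yellow", plane(t,[[268,171]],182),plane(s,[[260,159.9]],182))
print("mat", plane(t,[[285,265.3]],4),plane(s,[[340.4,222.4]],4))
print("green", plane(t,[[164,161]],182))
A=[]
for u in range(145,292,3):
    p=depth(t,[[u,v] for v in range(194,216)]); k=(p[:,2]>138)&(p[:,2]<155)
    if k.sum()>=2: A.append(p[k].mean(0))
A=np.array(A); print("rail",A.min(0),A.max(0)); f=np.polyfit(A[:,1],A[:,0],1); print("x=%.3f*y+%.1f"%tuple(f))
for v in (165,175,185): print("R rim",depth(t,[[u,v] for u in range(284,302)])[:,1:].T)
print("back rim",depth(t,[[268,v] for v in range(138,160)])[:,::2].T)
z=t["z_map"]
for y in [(321,195),(262,122),(320,105)]: print(depth(t,[y]))
S=telemetry.sense(); q=S["ee_rot"]; R=Ro.from_quat([q[1],q[2],q[3],q[0]]).as_matrix(); print(R, S["eef_pos"])
E
```

```text
top cam [ 424.5  -24.1 1207.2]
side cam [282.  723.6 925.7]
yellow [[ 649.  -104.4  182. ]] [[ 647.  -100.6  182. ]]
mat [[ 445.6 -164.3    4. ]] [[ 443.8 -161.5    4. ]]
green [[665.5 126.8 182. ]]
rail [ 571.1 -156.1  143.7] [586.1 170.9 148.7]
x=0.046*y+578.1
R rim [[-147.8 -150.2 -152.7 -154.8 -157.2 -159.7 -161.7 -164.4 -166.9 -169.2
  -171.4 -172.2 -174.2 -194.4 -196.8 -200.2 -202.  -205.5]
 [ 112.4  112.   111.7  113.8  113.4  113.1  116.2  113.2  112.9  113.2
   114.9  126.2  128.9    2.9    4.3   -1.1    5.    -1.3]]
R rim [[-148.1 -151.  -152.  -155.2 -157.  -159.5 -162.2 -164.3 -166.8 -169.1
  -170.5 -172.1 -175.5 -194.2 -197.6 -200.2 -202.8 -205. ]
 [ 111.   106.7  118.6  111.2  116.4  115.1  112.7  114.9  114.3  114.8
   121.8  127.   120.1    4.3   -1.2   -0.6   -0.5    2.1]]
R rim [[-147.8 -150.7 -153.  -155.  -157.5 -159.7 -162.2 -164.7 -167.  -169.6
  -170.  -172.8 -192.4 -194.6 -196.9 -199.8 -202.5 -204.8]
 [ 115.2  110.3  111.1  114.2  113.2  114.4  113.7  112.6  112.9  111.6
   125.8  122.5   -1.2    1.7    3.9    2.1    1.4    3.3]]
back rim [[777.7 774.8 772.9 769.3 766.9 765.3 727.  723.2 722.4 723.  720.3 717.5
  715.  713.1 709.8 708.1 705.2 702.8 700.8 698.8 696.4 692.6]
 [  1.9   2.5  -0.5   2.4   1.2  -2.6 124.5 129.5 123.6 112.4 113.3 114.4
  114.4 112.5 115.7 113.  114.6 114.3 112.5 110.7 110.4 116. ]]
[[ 616.1 -243.3   74.6]]
[[799.2 -96.7  68.8]]
[[ 857.5 -248.2   45.7]]
[[ 0.2 -0.   1. ]
 [-1.   0.   0.2]
 [-0.  -1.   0. ]] [ 118.5 -511.3  230.9]
```

```bash
cat >> h.py <<'E'
from scipy.spatial.transform import Rotation as Ro
def to(T,S):
    q=S["ee_rot"]; R=Ro.from_quat([q[1],q[2],q[3],q[0]]).as_matrix(); return R.T@(np.array(T)-S["eef_pos"])/10
E
python3 - <<'E'
from h import *
from rig import telemetry
np.set_printoptions(precision=3,suppress=True)
S=telemetry.sense()
for T in [(300,-380,270),(560,-150,270),(600,-110,270)]: print(T,to(T,S))
E
```

```text
(300, -380, 270) [-8.694 -3.9   20.643]
(560, -150, 270) [-25.229  -3.88   51.165]
(600, -110, 270) [-28.222  -3.876  55.965]
```

```bash
python3 -m handwheel '[{"delta_pos":[-1,-1.5,2],"twist":[0,0,0],"jaw":1},{"delta_pos":[-2.5,-3,5],"twist":[0,0,0],"jaw":1},{"delta_pos":[-4,-3.9,8.5],"twist":[0,0,0],"jaw":1},{"delta_pos":[-6,-3.9,12],"twist":[0,0,0],"jaw":1},{"delta_pos":[-8,-3.9,15.5],"twist":[0,0,0],"jaw":1},{"delta_pos":[-9.5,-3.9,19],"twist":[0,0,0],"jaw":1},{"delta_pos":[-11,-3.9,22],"twist":[0,0,0],"jaw":1},{"delta_pos":[-12.5,-3.9,25],"twist":[0,0,0],"jaw":1},{"delta_pos":[-14,-3.9,28],"twist":[0,0,0],"jaw":1},{"delta_pos":[-14.5,-3.9,29],"twist":[0,0,0],"jaw":1}]' 40
python3 - <<'E'
from h import *
from rig import telemetry
np.set_printoptions(precision=3,suppress=True)
S=telemetry.sense(); print(S["joints"],S["eef_pos"],to((600,-110,270),S))
E
```

```text
time_s: 0.98
eef_pos: [370.5, -302.1, 270.2]
ee_rot: [0.555, -0.554, 0.439, -0.439]
force: [0.4, -0.1, 0.7]
grip_width: 0.999
[-0.93   0.181  1.564  0.001  1.396  0.41 ] [ 370.545 -302.051  270.243] [-13.445   0.052  26.731]
```

```bash
python3 -m handwheel '[{"delta_pos":[-1.5,0,3],"twist":[0,0,0],"jaw":1},{"delta_pos":[-3,0,6],"twist":[0,0,0],"jaw":1},{"delta_pos":[-4.7,0,9.5],"twist":[0,0,0],"jaw":1},{"delta_pos":[-6.4,0,13],"twist":[0,0,0],"jaw":1},{"delta_pos":[-8.2,0,16.5],"twist":[0,0,0],"jaw":1},{"delta_pos":[-10,0,20],"twist":[0,0,0],"jaw":1},{"delta_pos":[-11.5,0,23],"twist":[0,0,0],"jaw":1},{"delta_pos":[-12.8,0,25.5],"twist":[0,0,0],"jaw":1},{"delta_pos":[-13.4,0,26.7],"twist":[0,0,0],"jaw":1},{"delta_pos":[-13.4,0,26.7],"twist":[0,0,0],"jaw":1}]'
python3 - <<'E'
from h import *
from rig import telemetry,imaging
np.set_printoptions(precision=3,suppress=True)
c=imaging.capture("wrist"); pickle.dump(c,open("pics/w1.pkl","wb")); cv2.imwrite("pics/w1.png",c["frame"][:,:,::-1])
S=telemetry.sense(); print(S["joints"],S["eef_pos"],ray(c,[[0,0]])[0])
E
```

```text
time_s: 1.82
eef_pos: [599.4, -112.2, 269.3]
ee_rot: [0.554, -0.554, 0.44, -0.439]
force: [-0.3, -0.3, -0.6]
grip_width: 0.999
[-0.379  0.484  1.153 -0.     1.506  0.962] [ 598.464 -113.434  269.499] [677.485 -95.063 411.257]
```

View pics/w1.png

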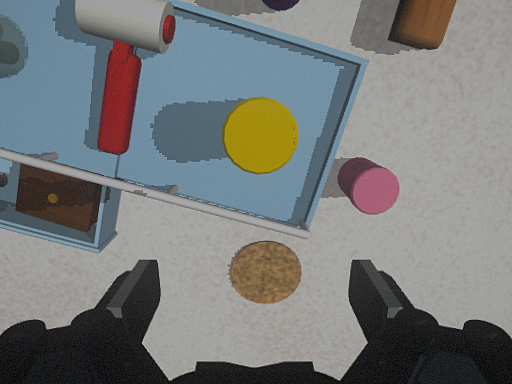

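The wrist view shows the yellow lid at (261,135), on top of the drawers behind the rail, with the mat at (265,271). The pink jar (375,188) is off the stack.

```bash
python3 - <<'E'
from h import *
from rig import telemetry
np.set_printoptions(precision=2,suppress=True)
c=pickle.load(open("pics/w1.pkl","rb"))
for nm,lo,hi,b,z in (("lid",(20,120,60),(32,255,255),(200,80,320,190),182),("mat",(5,60,60),(22,255,255),(215,225,315,315),4)):
    m,ce,st=blob(c,lo,hi,b); v,u=np.nonzero(m)
    k=cv2.findContours(m.astype(np.uint8),0,1)[0][0].reshape(-1,2); p=plane(c,k,z); (x,y),r=cv2.minEnclosingCircle(p[:,:2].astype(np.float32))
    d=pts(c,m); print(nm,ce,st,(x,y),r,plane(c,[ce],z),np.median(d,0))
# rail pixels
p=plane(c,[[100,181],[220,212],[305,234]],146);print(p)
S=telemetry.sense(); print(S["eef_pos"]); print(to((649,-104,200),S),to((649,-104,270),S),to((649,-104,137),S))
E
```

```text
lid [259.84 135.06] [ 222   97   77   77 4571] (651.5254516601562, -104.85081481933594) 26.331279754638672 [[ 652.33 -104.66  182.  ]] [ 652.35 -104.64  181.37]
mat [265.59 271.83] [ 231  241   70   63 3477] (449.2352294921875, -164.32444763183594) 49.8705940246582 [[ 450.92 -163.95    4.  ]] [ 450.72 -163.88    3.36]
[[ 581.23   15.48  146.  ]
 [ 577.26  -88.12  146.  ]
 [ 574.16 -164.6   146.  ]]
[ 598.46 -113.43  269.5 ]
[0.23 6.94 5.14] [ 0.23 -0.06  5.14] [ 0.24 13.24  5.15]
```

```bash
python3 -m handwheel '[{"delta_pos":[0,0,1.5],"twist":[0,0,0],"jaw":1},{"delta_pos":[0.1,0,3.5],"twist":[0,0,0],"jaw":1},{"delta_pos":[0.2,0,5.2],"twist":[0,0,0],"jaw":1},{"delta_pos":[0.2,1,5.2],"twist":[0,0,0],"jaw":1},{"delta_pos":[0.2,2.5,5.2],"twist":[0,0,0],"jaw":1},{"delta_pos":[0.2,4.5,5.2],"twist":[0,0,0],"jaw":1},{"delta_pos":[0.2,6,5.2],"twist":[0,0,0],"jaw":1},{"delta_pos":[0.2,6.5,5.2],"twist":[0,0,0],"jaw":1},{"delta_pos":[0.2,6.5,5.2],"twist":[0,0,0],"jaw":1},{"delta_pos":[0.2,6.5,5.2],"twist":[0,0,0],"jaw":1}]'
python3 - <<'E'
from h import *
from rig import telemetry,imaging
np.set_printoptions(precision=3,suppress=True)
c=imaging.capture("wrist"); pickle.dump(c,open("pics/w2.pkl","wb")); cv2.imwrite("pics/w2.png",c["frame"][:,:,::-1])
m,ce,st=blob(c,(20,120,60),(32,255,255)); k=cv2.findContours(m.astype(np.uint8),0,1)[0][0].reshape(-1,2); p=plane(c,k,182);print(ce,st,cv2.minEnclosingCircle(p[:,:2].astype(np.float32)))
S=telemetry.sense(); print(S["eef_pos"],to((650,-104.3,128),S))
E
```

```text
time_s: 2.7
eef_pos: [649.0, -104.8, 206.1]
ee_rot: [0.553, -0.553, 0.44, -0.44]
force: [-0.2, -0.4, 0.1]
grip_width: 1.001
[253.643 235.274] [ 207  188   95   94 6959] ((654.3070068359375, -104.48416137695312), 28.008031845092773)
[ 649.288 -104.663  206.572] [-0.027  7.857  0.066]
```

View pics/w2.png

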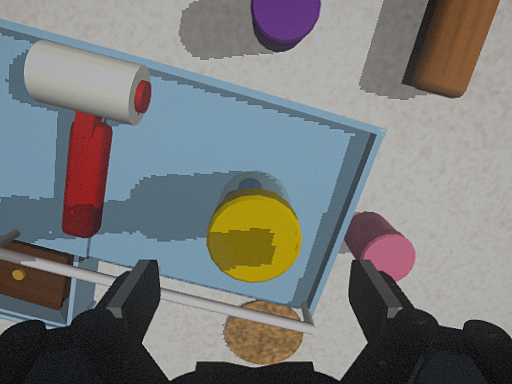

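The lid is centred between the fingers (column 254) and clear of the rim. Next I go down and close.

```bash
python3 -m handwheel '[{"delta_pos":[0,0.5,0.2],"twist":[0,0,0],"jaw":1},{"delta_pos":[0,1.5,0.2],"twist":[0,0,0],"jaw":1},{"delta_pos":[0,2.6,0.2],"twist":[0,0,0],"jaw":1},{"delta_pos":[0,3.7,0.2],"twist":[0,0,0],"jaw":1},{"delta_pos":[0,4.8,0.2],"twist":[0,0,0],"jaw":1},{"delta_pos":[0,5.9,0.2],"twist":[0,0,0],"jaw":1},{"delta_pos":[0,6.8,0.2],"twist":[0,0,0],"jaw":1},{"delta_pos":[0,7.5,0.2],"twist":[0,0,0],"jaw":1},{"delta_pos":[0,7.8,0.2],"twist":[0,0,0],"jaw":1},{"delta_pos":[0,7.8,0.2],"twist":[0,0,0],"jaw":1}]'
python3 -m handwheel '[{"delta_pos":[0,0,0],"twist":[0,0,0],"jaw":0.9},{"delta_pos":[0,0,0],"twist":[0,0,0],"jaw":0.8},{"delta_pos":[0,0,0],"twist":[0,0,0],"jaw":0.7},{"delta_pos":[0,0,0],"twist":[0,0,0],"jaw":0.65},{"delta_pos":[0,0,0],"twist":[0,0,0],"jaw":0.6},{"delta_pos":[0,0,0],"twist":[0,0,0],"jaw":0.55},{"delta_pos":[0,0,0],"twist":[0,0,0],"jaw":0.5},{"delta_pos":[0,0,0],"twist":[0,0,0],"jaw":0.4},{"delta_pos":[0,0,0],"twist":[0,0,0],"jaw":0.4},{"delta_pos":[0,0,0],"twist":[0,0,0],"jaw":0.4}]' 40
```

```text
time_s: 3.58
eef_pos: [651.0, -103.6, 126.5]
ee_rot: [-0.553, 0.554, -0.44, 0.44]
force: [-0.2, -0.2, 0.2]
grip_width: 1.0
time_s: 4.42
eef_pos: [651.5, -103.8, 128.0]
ee_rot: [0.554, -0.553, 0.44, -0.44]
force: [-0.4, -0.6, 6.5]
grip_width: 0.606
```

Grip opening is 51.5 mm, which matches the 52 mm body. Lifting straight up by 65 mm.

```bash
python3 -m handwheel '[{"delta_pos":[0,-0.3,0],"twist":[0,0,0],"jaw":0.4},{"delta_pos":[0,-0.8,0],"twist":[0,0,0],"jaw":0.4},{"delta_pos":[0,-1.6,0],"twist":[0,0,0],"jaw":0.4},{"delta_pos":[0,-2.5,0],"twist":[0,0,0],"jaw":0.4},{"delta_pos":[0,-3.5,0],"twist":[0,0,0],"jaw":0.4},{"delta_pos":[0,-4.5,0],"twist":[0,0,0],"jaw":0.4},{"delta_pos":[0,-5.5,0],"twist":[0,0,0],"jaw":0.4},{"delta_pos":[0,-6.2,0],"twist":[0,0,0],"jaw":0.4},{"delta_pos":[0,-6.5,0],"twist":[0,0,0],"jaw":0.4},{"delta_pos":[0,-6.5,0],"twist":[0,0,0],"jaw":0.4}]'
python3 - <<'E'
from h import *
from rig import telemetry,imaging
np.set_printoptions(precision=3,suppress=True)
v=[]
for n in("side","wrist","top"):
    c=imaging.capture(n); pickle.dump(c,open(f"pics/{n}3.pkl","wb")); f=c["frame"][:,:,::-1]
    if n!="top": v.append(f[:,150:450] if n=="side" else f)
cv2.imwrite("pics/s3.png",cv2.resize(np.hstack(v),None,fx=.95,fy=.95))
S=telemetry.sense(); print(S["time_s"],S["eef_pos"],S["force"],S["grip_width"])
for n in ("top","side"):
    c=pickle.load(open(f"pics/{n}3.pkl","rb")); m,ce,st=blob(c,(20,120,60),(32,255,255),(230,120,310,200)); print(n,ce,st,plane(c,[ce],246))
E
```

```text
time_s: 5.25
eef_pos: [651.4, -103.7, 193.2]
ee_rot: [0.554, -0.553, 0.439, -0.44]
force: [-0.2, 0.2, -1.9]
grip_width: 0.608
5.4 [ 650.978 -103.553  191.642] [ 1.184 -0.074 -1.454] 0.5992078927894645
top [272.967 173.267] [264 171  16   5  30] [[ 630.445 -109.762  246.   ]]
side [267.41  139.843] [263 132   9  17  83] [[ 630.564 -101.579  246.   ]]
```

View pics/s3.png

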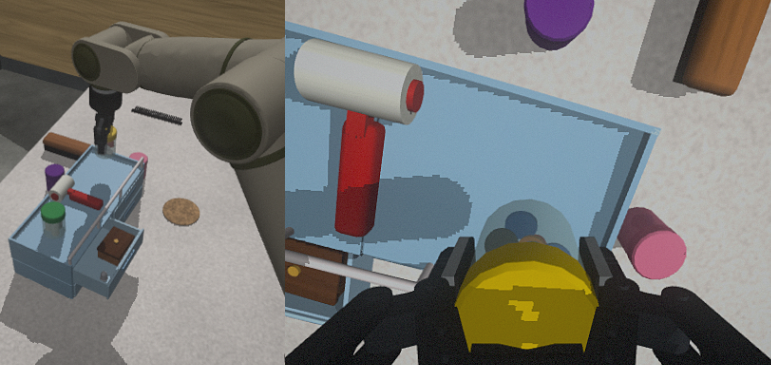

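The jar is lifted and firm in the jaws, upright, with its bottom about 30 mm above the rail.

```bash
python3 - <<'E'
from h import *
from rig import telemetry
np.set_printoptions(precision=3,suppress=True)
S=telemetry.sense(); print(to((448.5,-164,192),S))
E
```

```text
[  1.317  -0.016 -21.09 ]
```

```bash
python3 -m handwheel '[{"delta_pos":[0,0,-0.5],"twist":[0,0,0],"jaw":0.4},{"delta_pos":[0.1,0,-1.5],"twist":[0,0,0],"jaw":0.4},{"delta_pos":[0.2,0,-3],"twist":[0,0,0],"jaw":0.4},{"delta_pos":[0.3,0,-4.5],"twist":[0,0,0],"jaw":0.4},{"delta_pos":[0.4,0,-6],"twist":[0,0,0],"jaw":0.4},{"delta_pos":[0.5,0,-7.5],"twist":[0,0,0],"jaw":0.4},{"delta_pos":[0.6,0,-9],"twist":[0,0,0],"jaw":0.4},{"delta_pos":[0.7,0,-10.5],"twist":[0,0,0],"jaw":0.4},{"delta_pos":[0.8,0,-12],"twist":[0,0,0],"jaw":0.4},{"delta_pos":[0.9,0,-13.5],"twist":[0,0,0],"jaw":0.4}]'
python3 -m handwheel '[{"delta_pos":[0.1,0,-1.5],"twist":[0,0,0],"jaw":0.4},{"delta_pos":[0.2,0,-3],"twist":[0,0,0],"jaw":0.4},{"delta_pos":[0.3,0,-4.5],"twist":[0,0,0],"jaw":0.4},{"delta_pos":[0.4,0,-6],"twist":[0,0,0],"jaw":0.4},{"delta_pos":[0.4,0,-7],"twist":[0,0,0],"jaw":0.4},{"delta_pos":[0.4,0,-7.5],"twist":[0,0,0],"jaw":0.4},{"delta_pos":[0.4,0,-7.6],"twist":[0,0,0],"jaw":0.4},{"delta_pos":[0.4,0,-7.6],"twist":[0,0,0],"jaw":0.4},{"delta_pos":[0.4,0,-7.6],"twist":[0,0,0],"jaw":0.4},{"delta_pos":[0.4,0,-7.6],"twist":[0,0,0],"jaw":0.4}]'
python3 - <<'E'
from h import *
from rig import telemetry,imaging
np.set_printoptions(precision=3,suppress=True)
v=[]
for n in("side","wrist"):
    c=imaging.capture(n); pickle.dump(c,open(f"pics/{n}4.pkl","wb")); f=c["frame"][:,:,::-1]
    v.append(f[:,150:450] if n=="side" else f)
cv2.imwrite("pics/s4.png",cv2.resize(np.hstack(v),None,fx=.95,fy=.95))
S=telemetry.sense(); print(S["time_s"],S["eef_pos"],S["force"],S["grip_width"],to((448.5,-164,20.2),S))
E
```

```text
time_s: 6.23
eef_pos: [520.5, -142.9, 192.0]
ee_rot: [-0.554, 0.554, -0.44, 0.44]
force: [1.0, -0.1, -1.6]
grip_width: 0.605
time_s: 7.07
eef_pos: [449.0, -163.8, 192.2]
ee_rot: [0.554, -0.554, 0.44, -0.44]
force: [-0.1, 0.6, -1.0]
grip_width: 0.604
7.1667 [ 448.896 -163.815  192.206] [ 0.351 -0.295 -0.848] 0.6085768886034736 [ 0.01  17.201 -0.043]
```

View pics/s4.png

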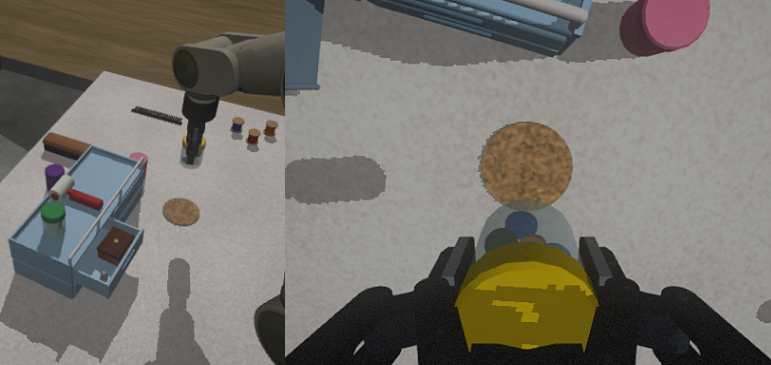

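The jar is held upright and over the rail's front side; the mat is seen at about (262,173) in wrist pixels. Checking the mat centre from here.

```bash
python3 - <<'E'
from h import *
np.set_printoptions(precision=2,suppress=True)
c=pickle.load(open("pics/wrist4.pkl","rb"))
m,ce,st=blob(c,(5,60,60),(22,255,255),(180,110,330,225)); k=cv2.findContours(m.astype(np.uint8),0,1)[0][0].reshape(-1,2)
p=plane(c,k,4); print(ce,st,cv2.minEnclosingCircle(p[:,:2].astype(np.float32)))
E
python3 -m handwheel '[{"delta_pos":[0,0.5,0],"twist":[0,0,0],"jaw":0.4},{"delta_pos":[0,1.5,0],"twist":[0,0,0],"jaw":0.4},{"delta_pos":[0,3.2,0],"twist":[0,0,0],"jaw":0.4},{"delta_pos":[0,5,0],"twist":[0,0,0],"jaw":0.4},{"delta_pos":[0,7,0],"twist":[0,0,0],"jaw":0.4},{"delta_pos":[0,9,0],"twist":[0,0,0],"jaw":0.4},{"delta_pos":[0,10.5,0],"twist":[0,0,0],"jaw":0.4},{"delta_pos":[0,11.5,0],"twist":[0,0,0],"jaw":0.4},{"delta_pos":[0,12,0],"twist":[0,0,0],"jaw":0.4},{"delta_pos":[0,12,0],"twist":[0,0,0],"jaw":0.4}]'
python3 - <<'E'
from h import *
from rig import telemetry,imaging
np.set_printoptions(precision=3,suppress=True)
v=[]
for n in("side","wrist"):
    c=imaging.capture(n); pickle.dump(c,open(f"pics/{n}5.pkl","wb")); f=c["frame"][:,:,::-1]
    v.append(cv2.resize(f[150:280,260:430],None,fx=2.95,fy=2.95)[:384] if n=="side" else f)
cv2.imwrite("pics/s5.png",cv2.resize(np.hstack([v[0][:383],v[1][:383]]),None,fx=.78,fy=.78))
S=telemetry.sense(); print(S["time_s"],S["eef_pos"],S["force"],S["grip_width"],to((448.5,-164,20.2),S))
E
```

```text
[254.29 172.41] [ 207  128   96   88 6686] ((448.416748046875, -164.8018341064453), 49.63560104370117)
time_s: 8.0
eef_pos: [448.2, -163.7, 71.3]
ee_rot: [-0.554, 0.554, -0.441, 0.439]
force: [-0.1, 0.4, -0.8]
grip_width: 0.603
8.1 [ 448.907 -164.11    72.741] [-0.023  0.037 -1.588] 0.603742106542708 [-0.023  5.254 -0.04 ]
```

View pics/s5.png

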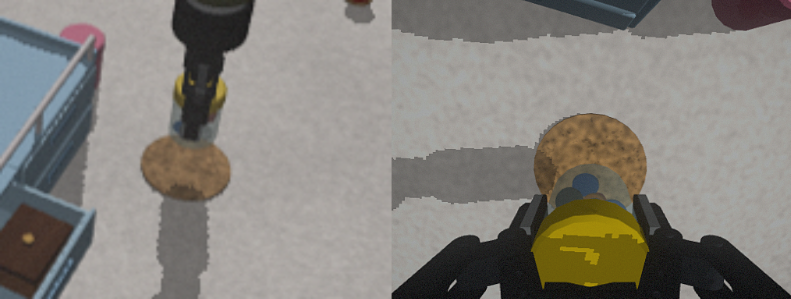

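The jar hangs about 52 mm above the mat and is centred on it; the wrist measurement of the mat, (448.4, -164.8), agrees with the TCP. Lowering gently.

```bash
python3 -m handwheel '[{"delta_pos":[0,0.5,0],"twist":[0,0,0],"jaw":0.4},{"delta_pos":[0,1.2,0],"twist":[0,0,0],"jaw":0.4},{"delta_pos":[0,2.0,0],"twist":[0,0,0],"jaw":0.4},{"delta_pos":[0,2.8,0],"twist":[0,0,0],"jaw":0.4},{"delta_pos":[0,3.5,0],"twist":[0,0,0],"jaw":0.4},{"delta_pos":[0,4.1,0],"twist":[0,0,0],"jaw":0.4},{"delta_pos":[0,4.5,0],"twist":[0,0,0],"jaw":0.4},{"delta_pos":[0,4.8,0],"twist":[0,0,0],"jaw":0.4},{"delta_pos":[0,4.9,0],"twist":[0,0,0],"jaw":0.4},{"delta_pos":[0,4.9,0],"twist":[0,0,0],"jaw":0.4}]'
python3 -m handwheel '[{"delta_pos":[0,0.05,0],"twist":[0,0,0],"jaw":0.4},{"delta_pos":[0,0.1,0],"twist":[0,0,0],"jaw":0.4},{"delta_pos":[0,0.15,0],"twist":[0,0,0],"jaw":0.4},{"delta_pos":[0,0.2,0],"twist":[0,0,0],"jaw":0.4},{"delta_pos":[0,0.25,0],"twist":[0,0,0],"jaw":0.4},{"delta_pos":[0,0.3,0],"twist":[0,0,0],"jaw":0.4},{"delta_pos":[0,0.3,0],"twist":[0,0,0],"jaw":0.4},{"delta_pos":[0,0.3,0],"twist":[0,0,0],"jaw":0.4},{"delta_pos":[0,0.3,0],"twist":[0,0,0],"jaw":0.4},{"delta_pos":[0,0.3,0],"twist":[0,0,0],"jaw":0.4}]'
```

```text
time_s: 8.93
eef_pos: [448.6, -163.9, 23.2]
ee_rot: [-0.554, 0.554, -0.44, 0.44]
force: [0.0, -0.4, -0.9]
grip_width: 0.606
time_s: 9.77
eef_pos: [448.6, -164.0, 20.3]
ee_rot: [0.554, -0.554, 0.44, -0.44]
force: [-0.6, 0.4, -2.5]
grip_width: 0.606
```

```bash
python3 -m handwheel '[{"delta_pos":[0,0.02,0],"twist":[0,0,0],"jaw":0.4},{"delta_pos":[0,0.04,0],"twist":[0,0,0],"jaw":0.4},{"delta_pos":[0,0.06,0],"twist":[0,0,0],"jaw":0.4},{"delta_pos":[0,0.08,0],"twist":[0,0,0],"jaw":0.4},{"delta_pos":[0,0.1,0],"twist":[0,0,0],"jaw":0.4},{"delta_pos":[0,0.1,0],"twist":[0,0,0],"jaw":0.4},{"delta_pos":[0,0.1,0],"twist":[0,0,0],"jaw":0.4},{"delta_pos":[0,0.1,0],"twist":[0,0,0],"jaw":0.4},{"delta_pos":[0,0.1,0],"twist":[0,0,0],"jaw":0.4},{"delta_pos":[0,0.1,0],"twist":[0,0,0],"jaw":0.4}]'
```

```text
time_s: 10.6
eef_pos: [448.6, -164.0, 19.9]
ee_rot: [-0.554, 0.554, -0.44, 0.44]
force: [-3.9, 1.2, 9.2]
grip_width: 0.603
```

The force is now +9 N upward, so the jar is on the mat. Opening slowly; at the full 114 mm over their backs the fingers stay well clear of everything.

```bash
python3 -m handwheel '[{"delta_pos":[0,0,0],"twist":[0,0,0],"jaw":0.62},{"delta_pos":[0,0,0],"twist":[0,0,0],"jaw":0.64},{"delta_pos":[0,0,0],"twist":[0,0,0],"jaw":0.68},{"delta_pos":[0,0,0],"twist":[0,0,0],"jaw":0.74},{"delta_pos":[0,0,0],"twist":[0,0,0],"jaw":0.82},{"delta_pos":[0,0,0],"twist":[0,0,0],"jaw":0.9},{"delta_pos":[0,0,0],"twist":[0,0,0],"jaw":1},{"delta_pos":[0,0,0],"twist":[0,0,0],"jaw":1},{"delta_pos":[0,0,0],"twist":[0,0,0],"jaw":1},{"delta_pos":[0,0,0],"twist":[0,0,0],"jaw":1}]'
python3 -m handwheel '[{"delta_pos":[0,-0.5,0],"twist":[0,0,0],"jaw":1},{"delta_pos":[0,-1.2,0],"twist":[0,0,0],"jaw":1},{"delta_pos":[0,-2.5,0],"twist":[0,0,0],"jaw":1},{"delta_pos":[0,-4,0],"twist":[0,0,0],"jaw":1},{"delta_pos":[0,-6,0],"twist":[0,0,0],"jaw":1},{"delta_pos":[0,-8.5,0],"twist":[0,0,0],"jaw":1},{"delta_pos":[0,-11,0],"twist":[0,0,0],"jaw":1},{"delta_pos":[0,-13,0],"twist":[0,0,0],"jaw":1},{"delta_pos":[0,-14,0],"twist":[0,0,0],"jaw":1},{"delta_pos":[0,-14,0],"twist":[0,0,0],"jaw":1}]'
python3 - <<'E'
from h import *
from rig import telemetry,imaging
np.set_printoptions(precision=3,suppress=True)
v=[]
for n in("side","wrist"):
    c=imaging.capture(n); pickle.dump(c,open(f"pics/{n}6.pkl","wb")); f=c["frame"][:,:,::-1]
    v.append(cv2.resize(f[130:260,260:430],None,fx=2.95,fy=2.95)[:383] if n=="side" else f[:383])
    m,ce,st=blob(c,(20,120,60),(32,255,255),(310,130,370,240) if n=="side" else (150,60,350,384)); p=pts(c,m);k=cv2.findContours(m.astype(np.uint8),0,1)[0][0].reshape(-1,2)
    print(n,ce,st,np.median(p,0),cv2.minEnclosingCircle(plane(c,k,74)[:,:2].astype(np.float32)))
    if n=="side":
        m,ce,st=blob(c,(45,80,40),(85,255,255),(185,205,230,240)); print("green",ce,st)
cv2.imwrite("pics/s6.png",cv2.resize(np.hstack(v),None,fx=.78,fy=.78))
S=telemetry.sense(); print(S["time_s"],S["eef_pos"],S["force"],S["grip_width"])
E
```

```text
time_s: 11.43
eef_pos: [448.6, -163.9, 19.3]
ee_rot: [0.554, -0.554, 0.44, -0.44]
force: [0.7, -0.5, -0.3]
grip_width: 1.003
time_s: 12.27
eef_pos: [449.4, -164.4, 161.5]
ee_rot: [0.554, -0.553, 0.438, -0.441]
force: [-1.3, -0.2, 0.4]
grip_width: 1.0
side [343.425 204.153] [333 196  22  18 301] [ 444.26  -157.848   72.378] ((443.6607666015625, -156.00364685058594), 31.498384475708008)
green [205.196 223.044] [193 212  25  23 474]
wrist [254.318 205.347] [ 218  170   74   72 4098] [ 451.382 -164.434   73.263] ((450.9792175292969, -164.7528076171875), 27.78468132019043)
12.3667 [ 448.285 -163.736  158.709] [ 0.274 -0.375 -0.456] 0.997444862965276
```

View pics/s6.png

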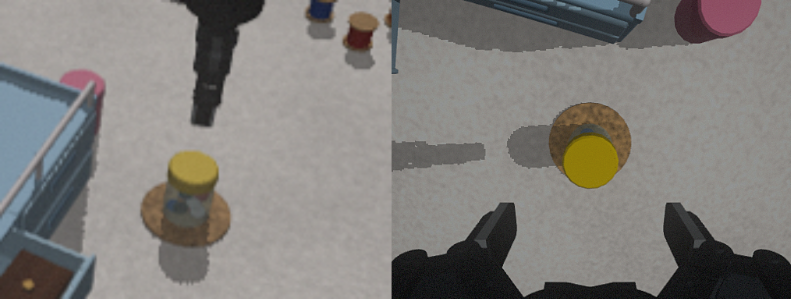

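The jar stands upright in the middle of the mat and the fingers are well clear above it. The green lid is at (205.2, 223.0), exactly as at the start.

```bash
python3 -c "
from rig import ctrl; print(ctrl.finish_job())"
```

```text
the job is handed in; nothing more can be done
None
```

The yellow-lidded jar is standing upright and released in the middle of the cork mat, and I handed the job in at about 12.4 s. No verdict was reported.

- **What I did:** I gripped the jar by its body; the opening read 51.5 mm against the 52 mm body. I lifted it straight up about 64 mm, drew it over the rail with about 30 mm of clearance, lowered it until it touched (about 9 N) and opened the gripper.
- **Jar on the mat:** the last wrist picture puts the lid centre at about (451, -165), against the mat centre at (448, -165). That is about 3 mm off, within the 22 mm allowed. The lid height measured about 73 mm, where 74 mm is expected.
- **Green-lidded jar:** its lid is on the same pixels in the side view as at the start.
- **Robot at hand-in:** it was touching nothing, with the tool about 159 mm above the ledge.
- **Disagreements:** the three cameras differed by 2 to 5 mm in absolute position, though the jar-to-mat offset agreed to about 1 mm. The final side-view lid position, (444, -156), is rougher because that mask included the side of the lid.

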